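# Square a circuit base into the assembly board's corner

### The arm

A 6-joint arm with a two-finger parallel gripper is mounted at the origin on the work surface. World frame = base frame: x ahead of the robot, y to its left, z up, the work surface at z = 0. Lengths are in mm, angles in degrees, forces in N, time in s.
With the tool pointing down it reaches from about 350 to 850 mm from the base axis. Payload 8.1 kg.
Tool frame: the origin (TCP) lies between the finger pads; the fingertips stand 11 mm ahead of it and the grasp point (between the pads) lies 8 mm behind it; z points along the fingers, y is the line along which they close (so a half turn about z gives the same grasp; the last joint's range is limited). The gripper opens to 85 mm and grips with 20 to 120 N. Pads are 22 mm wide; open, the fingers measure 114 mm over their backs; the gripper's body (76 mm by 85 mm) begins 54 mm behind the grasp point. The pads swing forward as they close: fully open they stand 13 mm farther back than shut.
Start: joints at [58.304, 7.471, 85.268, -0, 87.261, -4.893], TCP at [270.535, 535.552, 242.292] pointing down, gripper open.
Joint ranges: [-169.43, 169.43], [-51.17, 129.36], [1.28, 143.12], [-76.62, 256.62], [0, 156.53], [-152.29, 152.29]. Speed limits (degrees/s): [136.94, 136.94, 159.86, 180, 180, 180].

### API

Orientations are given as [roll, pitch, yaw] about the fixed x, y, z axes, in that order (R = Rz(yaw) Ry(pitch) Rx(roll)).
In Python, from bench import r, snapshot, get_calibration gives the robot as it stands.
- The arm moves only by the tool step_arm, never from a script. Its argument "rows" is a list of rows, each a list of 2 entries, a list of its own where there are three numbers: the shift along the tool's x, y, z in mm, then the turn about the tool's z in degrees. In form: [[[tx, ty, tz], yaw], ...]. A call has 1 to 12 rows; each row is the pose to reach, as a shift and turn from the pose commanded when the call began, along the tool's axes at that moment; what a row does not reach only later rows make up. A row lasts 1/10 s, in which the tool goes at most 50 mm and 8.59 degrees, less where a joint would pass 70% of its speed; a pose out of reach is approached as far as the arm can. A call with a gripper value outside its range is refused whole. "fingers" is the opening, from 0 (shut) to 1 (fully open), set as the call begins (left out, the last holds). The fingers move at their own pace and stop on an object; "squeeze" is the grip in N (left out, the last holds). Time passes only in rows, so rows that repeat a pose let the fingers close. It gives the time, the measured TCP pose, the force, the opening and the grip force at its end, in the units of the state.
- r.sense(): the state, without advancing time (a new reading comes with each control period).
- snapshot(name): name is "scene" or "side" or "wrist"; returns the picture (420x560x3 uint8, blue, green, red); there is no depth.
- get_calibration(name): a dict with "fovy" (degrees; the focal length in pixels is half the picture's height over the tangent of half this angle, whatever the lens; pixels are square), "cx", "cy" (the principal point, pixels), "eye" and "orientation" of the camera in the world. Camera axes: x right, y up, looking along -z (the intrinsics and any distortion apply to the point x, -y, -z); pixel columns grow to the right and rows downward; lengths in mm; the calibration is good to about 2 mm. A picture is of the moment at which its call begins: read the wrist's pose just before it. get_calibration takes no time and is no camera call; for the wrist camera it gives the pose at the moment of the call.
- r.hand_in(): hands the job in; it is judged then, once.
The state is a dict: "time": time; "joint_pos": joint angles; "qd": joint speeds; "joint_efforts": joint torques, N m; "tool_pos": TCP position; "tcp_rot": TCP orientation; "ft_force": force on the tool from outside, world axes, zero at the start; "wrist_torque": the same for the moment, N m; "finger_gap": finger opening in mm; "grip_force": force on a finger pad.
Only numpy, scipy, OpenCV 4.12 (cv2) and the standard library are available. Lean on these libraries where they do the work, as an engineer would, in place of code of your own. Each camera call takes 0.05 s, during which the arm holds its last target. There are 200 camera calls.

### The job

Push the wooden circuit base along the assembly board until its long edge is flush against the aluminium back fence, and push the red sliding jaw up so that the base is snugly trapped between the jaw and the side stop. Only push with the fingers, from the outside: do not grip or lift the base or the jaw, do not touch the two brass terminals on the base, and leave the tin, the jar and the steel rule where they are.

Things in the scene. Friction and masses are not known exactly. Their poses are not given: they have to be found in the camera images.
- jig: fixed assembly board: dark brown hardboard, 8 mm thick, may lie turned. Origin on the table; +x points to the back fence (away from the robot), +y to the side stop. Spans x -110 to 110, y -230 to 150 mm. Two aluminium bars, 15 mm thick, 22 mm above the board: back fence along y (inner face x = 90, y -200 to 140) and side stop along x (inner face y = 120, x -40 to 90). Dark line: the jaw's flush slot.
- corner (a point): the inside corner of the board, on its upper surface (8 mm over the table), where the inner faces of the back fence and the side stop meet; same axes as the board. The base belongs in this corner.
- block: circuit base, loose on the board: wooden block 70 mm (x) by 90 mm (y), 30 mm high with the green circuit board on top, about 0.2 kg. Origin at the centre of its underside, z up. Its +x side (long edge) goes against the back fence, its +y side against the side stop; it starts turned by up to 0.3 rad relative to the board.
- terminals: the two upright brass terminals fixed on the base, 9 mm thick, 14 mm high, at x = 18 mm and y = -28 and 28 mm of the base. Origin on the axis of the base, 30 mm above its underside; same axes as the base. Not to be touched.
- jaw (a joint): travel of the red sliding jaw along the board's +y, in m, 0 to 0.20; its face lies at y = -150 mm + travel in the board's frame. It takes about 2.5 N to slide and stays where it is left.
- jaw_face (a point): centre of the jaw's face that looks to the side stop (+y), 17 mm above the board; axes of the board. The jaw is a red block 60 mm (x) by 20 mm (y), its top 34.5 mm above the board; its outer face, where it is pushed, lies 20 mm behind this point (-y). Its centre line runs 35 mm from the fence's inner face, so it meets the middle of the base once that is against the fence.
- tin: bystander: round steel tip-cleaner tin, 64 mm across, 31 mm high, brass-coloured top. Origin at the centre of its underside.
- jar: bystander: small jar with black cap, 48 mm across, 48 mm high. Origin at the centre of its underside.
- rule: bystander: steel rule lying flat between the board and the robot, 200 mm (y) by 28 mm (x), 4 mm thick. Origin at the centre of its underside.

How it is judged (in metres and radians):
At the end, for the whole second after the job is handed in: The base lies flat on the board with less than 3.5 mm between its long edge and the back fence and between its side and the side stop, turned less than 0.04 rad; the jaw's face is within 94.5 mm of the side stop, so that at most 4.5 mm of play is left around the 90 mm base; all at rest (x of block in the frame of corner between -0.0385 and -0.032 m and y of block in the frame of corner between -0.0485 and -0.042 m and angle between the x axis of block and the x axis of jig, either way round below 0.04 rad and angle between block's own z axis and vertical below 0.03 rad and y of jaw_face in the frame of corner above -0.0945 m and height (world z) of block below 0.011 m and linear speed of block below 0.01 m/s); the robot touches nothing.
It fails at once if the base is lifted or tipped (height (world z) of block above 0.016 m or angle between block's own z axis and vertical above 0.15 rad).
It fails at once if the base is gripped (the grasp point inside its outline, with the fingers down beside it) (x of the grasp point in the frame of block between -0.027 and 0.027 m and y of the grasp point in the frame of block between -0.037 and 0.037 m and z of the grasp point in the frame of block below 0.038 m).
It fails at once if the jaw is gripped (the grasp point inside its outline, with the fingers down beside it) (x of the grasp point in the frame of jaw_face between -0.024 and 0.024 m and y of the grasp point in the frame of jaw_face between -0.016 and -0.004 m and z of the grasp point in the frame of jaw_face below 0.026 m).
It fails at once if the brass terminals are touched (contact force between the fingers and terminals above 0.5 N).
It fails at once if the tin, the jar or the rule is disturbed (distance of any of tin, jar, rule from where it was at the start of the episode above 0.012 m).
It also fails if it takes over 45 s, if anything falls off the work surface, if the arm or the gripper's body presses on something with over 40 N, if the wrist force passes 120 N, or if a joint passes its speed limit or range.

## Working session

There is one attempt and no reset: what is moved stays moved. The work goes in short steps, Python scripts to look and compute and a tool call to move; the robot and the scene stay as the last step left them, time stands still between calls to the robot, and variables do not carry over. Pictures are saved under pics/ and viewed, at most 10 in all, crops included, and the job is handed in when it is done.

Besides the shell and the picture viewer there is one more tool, called after "Emit:" by a JSON object that holds its "method" and its "body", one argument or row to a line. step_arm: Moves the arm, as the interface text tells. Its arguments: {"type":"object","properties":{"rows":{"type":"array"},"fingers":{"type":"number"},"squeeze":{"type":"number"}},"required":["rows"]}

```bash
mkdir -p pics
python3 - <<'E'
from bench import r,snapshot,get_calibration
import cv2,numpy as np
a=snapshot("scene");b=snapshot("side")
cv2.imwrite("pics/scene.png",a);cv2.imwrite("pics/side.png",b)
for n in("scene","side","wrist"):print(n,get_calibration(n))
print(r.sense())
E
```

```text
scene {'fovy': 45.982799633362504, 'cx': 282.80602189295456, 'cy': 212.5814116485849, 'eye': array([1242.84842777, -359.53893438,  574.59143255]), 'orientation': array([57.39085874, -1.24051776, 58.08763181])}
side {'fovy': 48.09947587713292, 'cx': 279.0299568549237, 'cy': 211.22318545068563, 'eye': array([ 392.53543543, -503.94590828,  515.86946007]), 'orientation': array([ 53.42843236,  -0.57256866, -17.65972883])}
wrist {'fovy': 66.98903656699896, 'cx': 279.90800184876656, 'cy': 205.92785480806947, 'eye': array([207.54547605, 567.80968981, 374.20865064]), 'orientation': array([-15.87599029,   0.148533  ,  63.07110718])}
{'time': 0.1, 'joint_pos': array([ 5.83045936e+01,  7.51314229e+00,  8.53234453e+01,  1.15171036e-03,
        8.72646152e+01, -4.89222021e+00]), 'qd': array([ 0.09583923, -0.19841164, -0.20503883, -0.02424477, -0.05975249,
       -0.00480371]), 'joint_efforts': array([ 3.05982838e-03, -5.70953715e+01, -5.01941049e+01, -1.76910189e-04,
        8.19625013e-03,  2.45573051e-05]), 'tool_pos': array([270.25885885, 535.12731046, 241.32084439]), 'tcp_rot': array([-1.79899264e+02, -9.77684425e-03,  1.53196749e+02]), 'ft_force': array([-0.14073801,  0.96552763, -0.39571083]), 'wrist_torque': array([ 0.00063545,  0.02662014, -0.01074614]), 'grip_force': 0.0, 'finger_gap': 85.64366787802318}
```

View pics/scene.png

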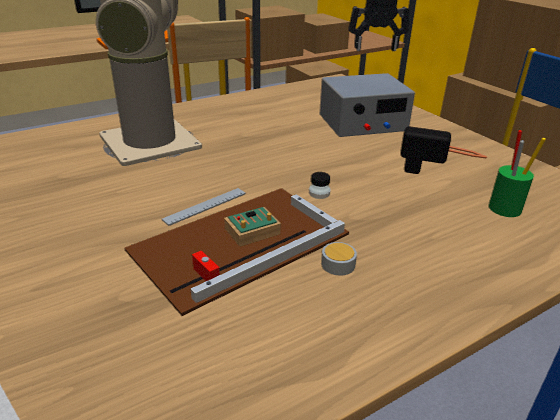

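View pics/side.png

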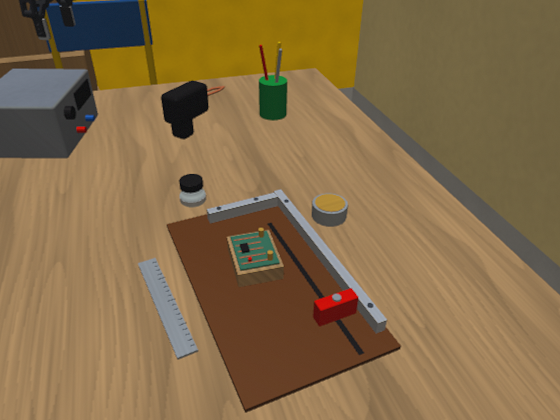

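The scene view shows the board with its back fence along the camera side, the side stop at (320,212), the base at (252,222), the jaw at (205,265), the rule at (205,206), the jar at (320,185) and the tin at (339,257). The side view shows board corners near (168,226), (246,398) and (400,347), the base at (255,255) and the jaw at (336,307).

```bash
cat > h.py <<'E'
import cv2,numpy as np
from scipy.spatial.transform import Rotation as R
def cast(cal,px,z,H=420):
    px=np.atleast_2d(px).astype(float); f=H/2/np.tan(np.radians(cal["fovy"]/2))
    d=np.c_[(px[:,0]-cal["cx"])/f,-(px[:,1]-cal["cy"])/f,-np.ones(len(px))]
    d=R.from_euler("xyz",cal["orientation"],degrees=True).apply(d)
    e=np.array(cal["eye"]); return (e+d*((z-e[2])/d[:,2])[:,None])[:,:2]
def big(m):
    c,_=cv2.findContours(m.astype(np.uint8),cv2.RETR_EXTERNAL,cv2.CHAIN_APPROX_NONE)
    return max(c,key=cv2.contourArea)[:,0]
def rect(P):
    q=cv2.minAreaRect(P.astype(np.float32)); return [np.round(v,1) for v in q]
def hsv(im): return cv2.split(cv2.cvtColor(im,cv2.COLOR_BGR2HSV))
E
python3 - <<'E'
from h import *
from bench import get_calibration
for n,cs in (("side",[(168,226),(246,398),(400,347)]),("scene",[(126,248),(184,313),(287,190),(348,233)])):
    im=cv2.imread(f"pics/{n}.png");cal=get_calibration(n);h,s,v=hsv(im)
    print(n,"board",np.round(cast(cal,cs,8)).tolist())
    g=(h>60)&(h<95)&(s>60); g[:, :]&=True; g[:180]=0; g[:,400:]=0
    print("green",rect(cast(cal,big(cv2.morphologyEx(g.astype(np.uint8),cv2.MORPH_CLOSE,np.ones((9,9)))),39)))
    rd=((h<5)|(h>175))&(s>180)&(v>100); rd[:180]=0; c=big(rd); 
    top=rd&(v>200); print("red",len(c),rect(cast(cal,c,42.5)),"vals",np.unique(v[rd],return_counts=True)[0][::20], cv2.boundingRect(c))
    for lo in(180,200,220,240):
        t=rd&(v>lo)
        if t.sum()>30: print(lo,t.sum(),rect(cast(cal,big(t),42.5)))
s=get_calibration("side");c=get_calibration("scene")
print("jar cap",cast(s,[(191,182)],48),cast(c,[(320,178)],48),"tin",cast(s,[(330,201)],31),cast(c,[(340,250)],31))
print("stop end/corner top side", cast(s,[(208,212),(276,201),(380,327)],30))
print("rule",cast(s,[(139,264),(155,258),(179,355),(196,349)],4))
E
```

```text
side board [[408.0, 162.0], [456.0, -194.0], [666.0, -183.0]]
green [array([525.6,  25.1]), array([77.6, 58.7]), np.float64(87.7)]
red 110 [array([ 603.5, -109.5]), array([58.9, 21. ]), np.float64(5.6)] vals [101 140 172 195] (314, 289, 44, 22)
180 340 [array([ 604.3, -109. ]), array([57.2, 17.4]), np.float64(6.2)]
200 293 [array([ 604.2, -108.6]), array([56. , 16.3]), np.float64(7.1)]
scene board [[455.0, -203.0], [672.0, -176.0], [421.0, 178.0], [627.0, 192.0]]
green [array([527.7,  27.5]), array([77.5, 61.9]), np.float64(88.0)]
red 75 [array([ 607.2, -107.2]), array([63.4, 20.5]), np.float64(7.3)] vals [101 169 201 230] (192, 251, 27, 21)
180 192 [array([ 605.1, -107.3]), array([58.2, 18.1]), np.float64(5.9)]
200 176 [array([ 604.9, -107.2]), array([58.1, 17.1]), np.float64(7.4)]
220 155 [array([ 604.8, -106.7]), array([56.6, 16.6]), np.float64(5.8)]
jar cap [[462.41069144 226.83531374]] [[470.20428904 232.54366127]] tin [[691.78552143 120.12059767]] [[687.88761417 123.30231115]]
stop end/corner top side [[ 477.91796686  152.10477655]
 [ 599.96088552  149.40896469]
 [ 645.01797593 -161.24680635]]
rule [[ 352.67240481   82.93167227]
 [ 378.16611462   89.78835   ]
 [ 388.81658364 -107.13764918]
 [ 411.28607262 -104.3536076 ]]
```

Emit:
{"method": "step_arm", "body": {
  "rows": [
    [[-35, -30, 0], -3],
    [[-70, -61, 0], -6],
    [[-105, -91, 0], -9],
    [[-140, -122, 0], -12],
    [[-175, -152, 0], -15],
    [[-210, -182, 0], -18],
    [[-245, -213, 0], -21],
    [[-280, -243, 0], -24],
    [[-315, -274, 0], -27],
    [[-350, -304, 0], -30],
    [[-385, -335, 0], -33.3],
    [[-420, -365, 0], -33.3]
  ],
  "fingers": 0.5
}}

```text
time: 1.3
tool_pos: [480.9, 18.4, 242.1]
tcp_rot: [180.0, -0.0, -173.4]
ft_force: [1.2, 0.4, -1.5]
finger_gap: 42.5
grip_force: 0.0
```

Run:
```python
from bench import r,snapshot,get_calibration
import cv2,pickle
c=get_calibration("wrist");a=snapshot("wrist");cv2.imwrite("pics/w1.png",a);pickle.dump(c,open("w1.pkl","wb"))
s=r.sense();print(c,s["tool_pos"],s["tcp_rot"],s["finger_gap"],s["time"],s["ft_force"])
```

```text
{'fovy': 66.98903656699896, 'cx': 279.90800184876656, 'cy': 205.92785480806947, 'eye': array([411.11514081,  11.58490381, 374.94346021]), 'orientation': array([-1.58485832e+01,  3.13313772e-02,  9.64809493e+01])} [482.79571303  12.47764681 241.99541026] [-1.79767948e+02  2.69890553e-02 -1.73677856e+02] 43.050322537334786 1.35 [-1.33181807 -5.01256057 -0.34348831]
```

View pics/w1.png

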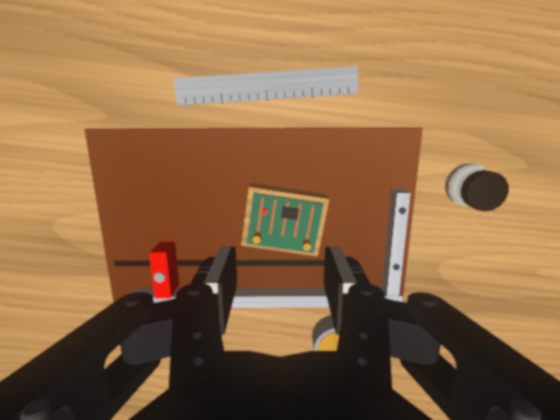

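The wrist view shows the board's near corners at (87,129) and (421,127), the base top with corners at (249,187), (328,198), (319,256) and (242,245), the jaw at (162,270), the fence at row 290–307 and the side stop at columns 388–410.

Run:
```python
from h import *
import pickle
c=pickle.load(open("w1.pkl","rb"));im=cv2.imread("pics/w1.png");h,s,v=hsv(im)
b=cast(c,[(87,129),(421,127)],8);d=b[1]-b[0];print("board",b,np.hypot(*d));uy=d/np.hypot(*d);ux=np.array([uy[1],-uy[0]])
print("yaw",np.degrees(np.arctan2(ux[1],ux[0])))
o=(b[0]+230*uy+b[1]-150*uy)/2+110*ux;print("origin",o)
B=lambda P:np.round(np.c_[(P-o)@ux,(P-o)@uy],1).tolist()
print("fence top inner edge",B(cast(c,[(240,296),(320,296)],30)),"foot",B(cast(c,[(240,288),(320,288)],8)))
print("stop",B(cast(c,[(395,194),(387,290)],30)),B(cast(c,[(390,194),(384,285)],8)))
q=cast(c,[(249,187),(328,198),(319,256),(242,245)],38);print("block",q.mean(0),B(q),B(q.mean(0)[None]))
for w in (q[1]-q[0],q[2]-q[3],q[3]-q[0]):print(np.degrees(np.arctan2(w[1],w[0])),np.hypot(*w))
rd=((h<5)|(h>175))&(s>180)&(v>100);t=rd&(v>190);print("red",t.sum(),rd.sum());C=cast(c,big(rd),42.5);print(rect(C),B(cv2.boxPoints(cv2.minAreaRect(C.astype(np.float32)))))
```

```text
board [[ 449.78521967 -202.6352359 ]
 [ 405.23706812  170.1038863 ]] 375.39178337382816
yaw 6.815413531354285
origin [531.9869985   36.50548971]
fence top inner edge [[89.7, -60.9], [90.3, 37.4]] foot [[91.6, -63.6], [92.2, 40.1]]
stop [[-38.2, 117.6], [82.4, 119.0]] [[-32.8, 119.8], [88.3, 122.8]]
block [524.51663676  29.55611683] [[-48.9, -44.6], [-36.1, 41.6], [33.1, 33.7], [18.9, -54.8]] [[-8.2, -6.0]]
88.35713762976602 87.12416821469925
87.70291384202189 89.57460399452872
-1.7510183930456462 68.51975795561287
red 654 800
[array([ 601.6, -106.7]), array([61.6, 22.7]), np.float64(6.7)] [[21.4, -139.1], [21.3, -161.7], [82.9, -161.9], [82.9, -139.2]]
```

Emit:
{"method": "step_arm", "body": {
  "rows": [
    [[22, 4, 30], 0],
    [[22, 4, 65], 0],
    [[22, 4, 105], 0],
    [[22, 4, 145], 0],
    [[22, 4, 180], 0],
    [[22, 4, 205], 0],
    [[22, 4, 215], 0],
    [[22, 4, 215], 0]
  ]
}}

```text
time: 2.15
tool_pos: [457.0, 22.0, 25.9]
tcp_rot: [180.0, -0.2, -173.5]
ft_force: [-0.8, 0.5, -0.2]
finger_gap: 42.5
grip_force: 0.0
```

Emit:
{"method": "step_arm", "body": {
  "rows": [
    [[-6, 0, 0], 0],
    [[-12, 0, 0], 0],
    [[-18, 0, 0], 0],
    [[-24, 0, 0], 0],
    [[-30, 0, 0], 0],
    [[-36, 0, 0], 0],
    [[-42, 0, 0], 0],
    [[-48, 0, 0], 0],
    [[-54, 0, 0], 0],
    [[-60, 0, 0], 0],
    [[-65, 0, 0], 0],
    [[-70, 0, 0], 0]
  ]
}}

```text
time: 3.35
tool_pos: [528.4, 29.9, 27.2]
tcp_rot: [180.0, -0.0, -173.5]
ft_force: [-2.7, 0.8, 1.5]
finger_gap: 42.7
grip_force: 1.2
```

Emit:
{"method": "step_arm", "body": {
  "rows": [
    [[-3, 0, 0], 0],
    [[-6, 0, 0], 0],
    [[-9, 0, 0], 0],
    [[-11, 0, 0], 0],
    [[-11, 0, 0], 0]
  ]
}}

```text
time: 3.85
tool_pos: [539.5, 31.1, 27.4]
tcp_rot: [-180.0, 0.0, -173.5]
ft_force: [0.5, -0.6, 0.6]
finger_gap: 42.8
grip_force: 0.0
```

Run:
```python
from bench import r,snapshot,get_calibration
import cv2
cv2.imwrite("pics/s2.png",cv2.resize(snapshot("side")[170:380,150:410],None,fx=2.5,fy=2.5))
print(r.sense()["ft_force"],r.sense()["tool_pos"])
```

```text
[ 0.85584144 -0.09873085 -0.28765607] [539.42827037  31.06110429  27.4214548 ]
```

View pics/s2.png

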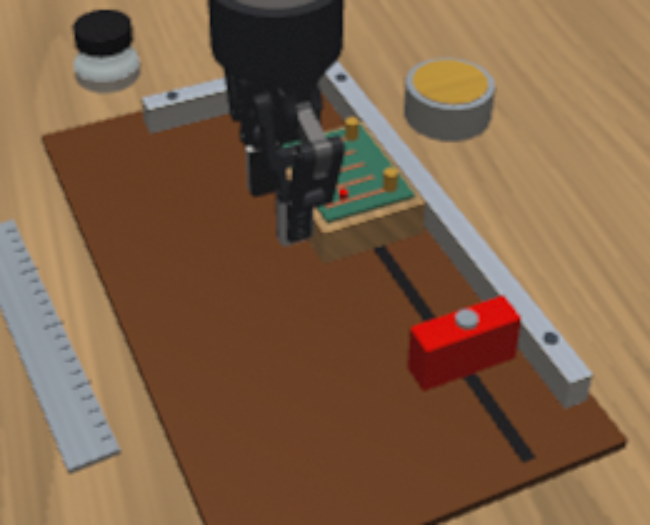

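The base lies against the fence, square to it and in line with the jaw. I press a little further until the force rises.

Emit:
{"method": "step_arm", "body": {
  "rows": [
    [[-1, 0, 0], 0],
    [[-2, 0, 0], 0],
    [[-3, 0, 0], 0],
    [[-3, 0, 0], 0]
  ]
}}

```text
time: 4.3
tool_pos: [542.1, 31.4, 27.3]
tcp_rot: [-180.0, 0.0, -173.5]
ft_force: [-1.6, -0.6, 2.7]
finger_gap: 43.0
grip_force: 0.8
```

Emit:
{"method": "step_arm", "body": {
  "rows": [
    [[-1, 0, 0], 0],
    [[-2, 0, 0], 0],
    [[-3, 0, 0], 0],
    [[-3, 0, 0], 0]
  ]
}}

```text
time: 4.7
tool_pos: [542.5, 31.5, 26.7]
tcp_rot: [180.0, -0.3, -173.5]
ft_force: [-14.3, -2.5, 10.2]
finger_gap: 43.0
grip_force: 7.0
```

Emit:
{"method": "step_arm", "body": {
  "rows": [
    [[10, 0, 0], 0],
    [[20, 0, 0], 0],
    [[20, 0, -30], 0],
    [[20, 0, -70], 0],
    [[0, -30, -90], 0],
    [[-15, -70, -90], 0],
    [[-30, -115, -90], 0],
    [[-41, -155, -90], 0],
    [[-41, -185, -90], 0],
    [[-41, -194, -90], 0],
    [[-41, -194, -70], 0],
    [[-41, -194, -50], 0]
  ],
  "fingers": 0
}}

```text
time: 5.9
tool_pos: [608.1, -156.7, 77.8]
tcp_rot: [-180.0, 0.1, -173.6]
ft_force: [-0.0, 0.7, -0.0]
finger_gap: -0.1
grip_force: 0.0
```

Emit:
{"method": "step_arm", "body": {
  "rows": [
    [[0, 0, 20], 0],
    [[0, 0, 40], 0],
    [[0, 0, 50], 0],
    [[0, 0, 50], 0]
  ]
}}

```text
time: 6.3
tool_pos: [606.0, -155.3, 25.4]
tcp_rot: [179.9, -0.2, -173.5]
ft_force: [0.4, 0.2, 0.3]
finger_gap: -0.4
grip_force: 0.0
```

Emit:
{"method": "step_arm", "body": {
  "rows": [
    [[0, 5, 0], 0],
    [[0, 10, 0], 0],
    [[0, 15, 0], 0],
    [[0, 20, 0], 0],
    [[0, 25, 0], 0],
    [[0, 30, 0], 0],
    [[0, 35, 0], 0],
    [[0, 40, 0], 0],
    [[0, 45, 0], 0],
    [[0, 50, 0], 0],
    [[0, 50, 0], 0]
  ]
}}

```text
time: 7.4
tool_pos: [601.9, -105.8, 27.2]
tcp_rot: [180.0, -0.0, -173.5]
ft_force: [0.2, 1.1, 0.0]
finger_gap: 0.0
grip_force: 0.0
```

Run:
```python
from bench import r,snapshot,get_calibration
import cv2
cv2.imwrite("pics/s3.png",cv2.resize(snapshot("side")[170:380,150:410],None,fx=2.5,fy=2.5))
print(r.sense()["ft_force"],r.sense()["tool_pos"])
```

```text
[-0.74487208 -0.18556999  0.09915474] [ 601.6564239  -105.97020937   26.97189478]
```

View pics/s3.png

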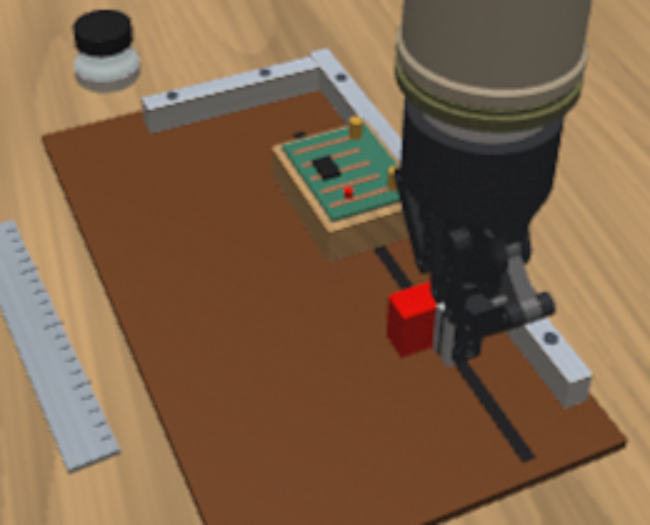

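The jaw slides along with the fingers. I shift the contact 14 mm away from the fence, so that the knuckles stay clear of the terminals, and go on pushing.

Emit:
{"method": "step_arm", "body": {
  "rows": [
    [[0, -6, 0], 0],
    [[7, -6, 0], 0],
    [[14, -6, 0], 0],
    [[14, 0, 0], 0],
    [[14, 6, 0], 0],
    [[14, 12, 0], 0],
    [[14, 18, 0], 0],
    [[14, 24, 0], 0],
    [[14, 30, 0], 0],
    [[14, 36, 0], 0],
    [[14, 42, 0], 0],
    [[14, 48, 0], 0]
  ]
}}

```text
time: 8.65
tool_pos: [582.5, -60.1, 27.3]
tcp_rot: [180.0, -0.0, -173.5]
ft_force: [-1.9, -2.7, -0.4]
finger_gap: 0.2
grip_force: 1.4
```

Emit:
{"method": "step_arm", "body": {
  "rows": [
    [[0, 6, 0], 0],
    [[0, 12, 0], 0],
    [[0, 18, 0], 0],
    [[0, 24, 0], 0],
    [[0, 30, 0], 0],
    [[0, 36, 0], 0],
    [[0, 42, 0], 0],
    [[0, 48, 0], 0],
    [[0, 54, 0], 0],
    [[0, 60, 0], 0],
    [[0, 60, 0], 0]
  ]
}}

```text
time: 9.75
tool_pos: [575.8, -0.1, 27.3]
tcp_rot: [180.0, 0.0, -173.5]
ft_force: [-0.0, -0.4, 0.2]
finger_gap: -0.0
grip_force: 0.0
```

Run:
```python
from bench import r,snapshot,get_calibration
import cv2
cv2.imwrite("pics/s4.png",cv2.resize(snapshot("side")[170:380,150:410],None,fx=2.5,fy=2.5))
print(r.sense()["ft_force"],r.sense()["tool_pos"])
```

```text
[-0.02880083  0.35378721  0.53532293] [ 5.76114441e+02 -2.11553386e-01  2.74639227e+01]
```

View pics/s4.png

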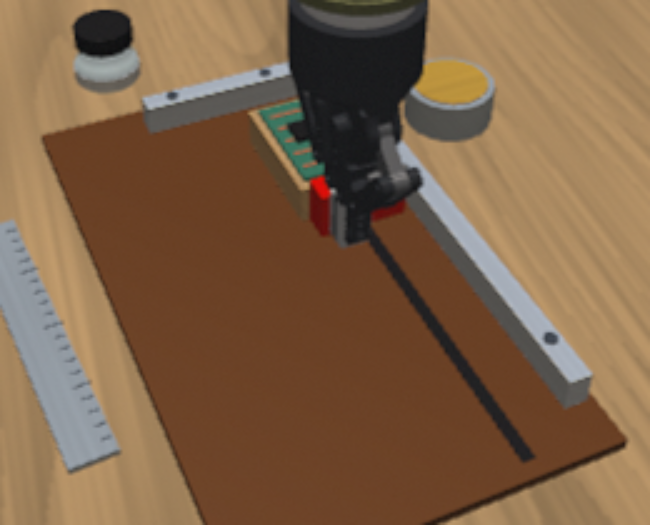

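The jaw is pushing the base along the fence, with roughly 37 mm to go.

Emit:
{"method": "step_arm", "body": {
  "rows": [
    [[0, 5, 0], 0],
    [[0, 10, 0], 0],
    [[0, 15, 0], 0],
    [[0, 20, 0], 0],
    [[0, 24, 0], 0],
    [[0, 28, 0], 0],
    [[0, 31, 0], 0],
    [[0, 33, 0], 0],
    [[0, 33, 0], 0]
  ]
}}

```text
time: 10.7
tool_pos: [572.3, 32.3, 27.5]
tcp_rot: [180.0, 0.0, -173.5]
ft_force: [1.5, -2.7, 1.2]
finger_gap: -0.4
grip_force: 1.1
```

Emit:
{"method": "step_arm", "body": {
  "rows": [
    [[0, 1, 0], 0],
    [[0, 2, 0], 0],
    [[0, 3, 0], 0],
    [[0, 3, 0], 0]
  ]
}}

```text
time: 11.1
tool_pos: [572.0, 34.8, 27.4]
tcp_rot: [-180.0, 0.0, -173.5]
ft_force: [1.4, -4.7, 2.6]
finger_gap: 0.2
grip_force: 2.1
```

Emit:
{"method": "step_arm", "body": {
  "rows": [
    [[0, 1, 0], 0],
    [[0, 2, 0], 0],
    [[0, 2, 0], 0]
  ]
}}

```text
time: 11.4
tool_pos: [571.9, 35.7, 27.5]
tcp_rot: [-179.9, 0.0, -173.5]
ft_force: [0.9, -9.5, 0.8]
finger_gap: -0.1
grip_force: 4.8
```

Emit:
{"method": "step_arm", "body": {
  "rows": [
    [[0, 1, 0], 0],
    [[0, 2, 0], 0],
    [[0, 2, 0], 0]
  ]
}}

```text
time: 11.7
tool_pos: [571.9, 35.9, 27.5]
tcp_rot: [-179.8, 0.0, -173.5]
ft_force: [2.3, -18.2, 0.7]
finger_gap: -0.2
grip_force: 9.1
```

The jaw has stalled at 18 N, so the base is seated against the side stop. Next I press it once more against the fence from the near side.

Emit:
{"method": "step_arm", "body": {
  "rows": [
    [[0, -6, 0], 0],
    [[0, -12, 0], 0],
    [[0, -12, -40], 0],
    [[0, -12, -80], 0],
    [[15, 0, -100], 0],
    [[30, 25, -100], 0],
    [[45, 55, -100], 0],
    [[60, 75, -100], 0],
    [[60, 77, -100], 0],
    [[60, 77, -100], 0]
  ],
  "fingers": 0.35
}}

```text
time: 12.7
tool_pos: [502.6, 109.3, 127.1]
tcp_rot: [180.0, -0.0, -173.4]
ft_force: [-0.2, 0.3, -0.3]
finger_gap: 29.8
grip_force: 0.0
```

Run:
```python
from bench import r,snapshot,get_calibration
import cv2,pickle
c=get_calibration("side")
a=snapshot("side");cv2.imwrite("pics/s5f.png",a);cv2.imwrite("pics/s5.png",cv2.resize(snapshot("scene")[160:330,110:390],None,fx=2.8,fy=2.8))
s=r.sense();print(s["ft_force"],s["tool_pos"],s["finger_gap"])
```

```text
[0.01030583 0.10770005 0.49618412] [503.3594572  108.27109804 127.26594628] 29.796480744701284
```

View pics/s5.png

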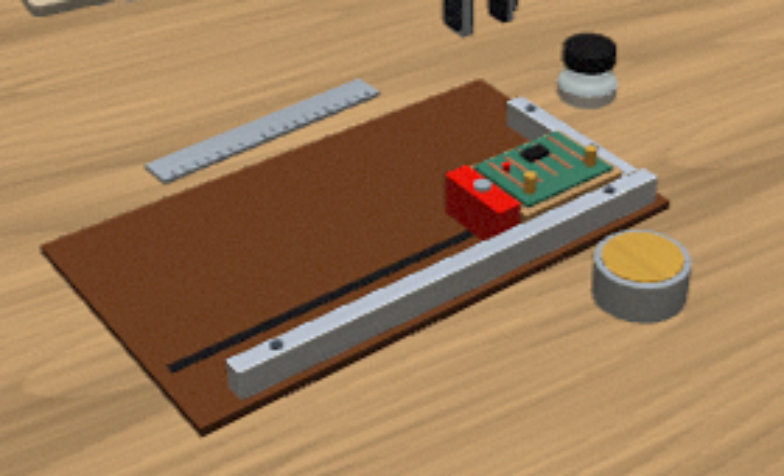

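The base sits in the corner with the jaw against it; bystanders are untouched. Now the final press.

Emit:
{"method": "step_arm", "body": {
  "rows": [
    [[0, 0, 30], 0],
    [[0, 0, 60], 0],
    [[0, 0, 85], 0],
    [[0, 0, 100], 0],
    [[0, 0, 100], 0],
    [[-6, 0, 100], 0],
    [[-12, 0, 100], 0],
    [[-18, 0, 100], 0],
    [[-23, 0, 100], 0],
    [[-27, 0, 100], 0],
    [[-29, 0, 100], 0],
    [[-30, 0, 100], 0]
  ]
}}

```text
time: 14.0
tool_pos: [532.9, 111.9, 27.3]
tcp_rot: [180.0, -0.0, -173.5]
ft_force: [-2.3, 0.3, 1.2]
finger_gap: 29.8
grip_force: 1.4
```

Emit:
{"method": "step_arm", "body": {
  "rows": [
    [[-1, 0, 0], 0],
    [[-2, 0, 0], 0],
    [[-2, 0, 0], 0]
  ]
}}

```text
time: 14.3
tool_pos: [533.0, 112.1, 26.7]
tcp_rot: [180.0, -0.2, -173.5]
ft_force: [-7.2, -0.9, 6.1]
finger_gap: 30.1
grip_force: 4.0
```

Emit:
{"method": "step_arm", "body": {
  "rows": [
    [[10, 0, 0], 0],
    [[20, 0, 0], 0],
    [[30, 0, -20], 0],
    [[30, 0, -60], 0],
    [[30, 0, -100], 0],
    [[30, 0, -140], 0],
    [[30, 0, -170], 0],
    [[30, 0, -180], 0],
    [[30, 0, -180], 0],
    [[30, 0, -180], 0]
  ]
}}

```text
time: 15.3
tool_pos: [504.0, 108.6, 205.5]
tcp_rot: [180.0, -0.1, -173.5]
ft_force: [-1.2, -1.0, -0.5]
finger_gap: 29.8
grip_force: 0.0
```

Run:
```python
from bench import snapshot,get_calibration
import cv2,pickle
c=get_calibration("wrist");a=snapshot("wrist");cv2.imwrite("pics/w2.png",a);pickle.dump(c,open("w2.pkl","wb"))
cv2.imwrite("pics/w2z.png",cv2.resize(a[150:350,150:410],None,fx=3,fy=3,interpolation=cv2.INTER_CUBIC))
```

```text
(no output)
```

View pics/w2z.png

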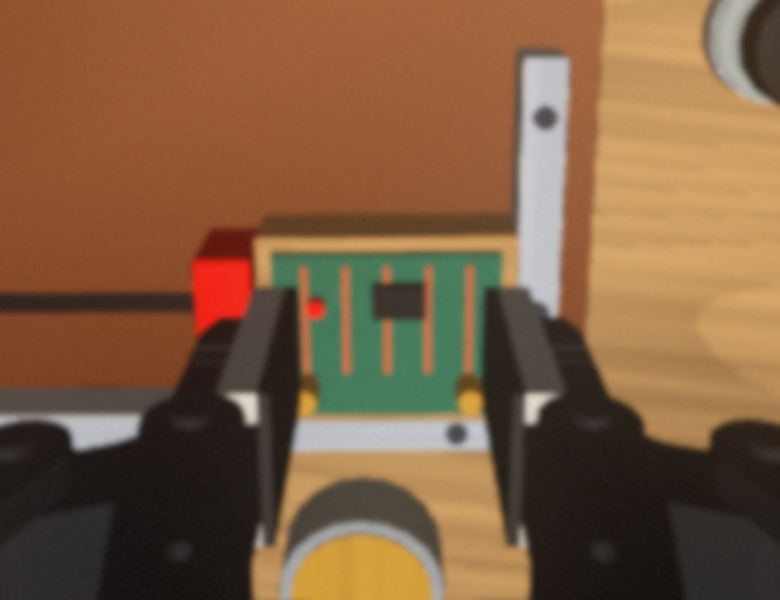

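The base top (crop columns 255–520, rows 235–418) touches the jaw, the side stop and the fence, square and with no visible gap, and the gripper is clear.

```bash
python3 -c "
from bench import r
print(r.hand_in())"
```

```text
the job is handed in; nothing more can be done
None
```

The job is handed in, though no verdict came back: the last view showed the base flush against the back fence and side stop with the jaw snug against it, and the arm clear of everything.

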